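# Unstack the repair parts onto their fitted plates

### The job

The parts of a repair job have been piled on one another on the bench: clear parts box, heat sink, small cream case and coil. Take the pile apart and put each part on the grey plate made for its size, lying flat, right way up and squarely inside the four corner stops. Do not tip any part over, and leave the glue tube and the marker where they lie.

Things in the scene. Friction and masses are not known exactly. Their poses are not given: they have to be found in the camera images.
- parts_case: Clear plastic parts box with closed fixed lid and small parts inside, 62 mm (x, body; 67 with hinge and catch) x 100 mm (y) x 33 mm high. Loose, about 0.12 kg. At the start in the one pile (from the bottom: parts box, heat sink, cream case, coil). Origin at the centre of its underside, z up.
- heat_sink: Dark, black-anodised heat sink, 56 x 56 mm and 20 mm high: 6 mm base plate with seven upright fins that run along its y; the outer fins are flush with the sides. Loose, about 0.09 kg. At the start in the one pile (from the bottom: parts box, heat sink, cream case, coil). Origin at the centre of its underside, 33 mm above the parts box's origin while on it, z up.
- blade_case: Small cream plastic case, closed, plain block of 30 mm (x) x 60 mm (y) x 12 mm high. Loose, about 0.03 kg. At the start in the one pile (from the bottom: parts box, heat sink, cream case, coil). Origin at the centre of its underside, z up.
- coil: Ferrite coil, dark legs with a copper winding between and a flat brown top, 27 mm (x) x 22 mm (y) x 17 mm high. Grip it across y, on the two flat dark end cheeks, which span x = -13 to +7 mm at y = -11 and +11 mm. Loose, about 0.03 kg. At the start in the one pile (from the bottom: parts box, heat sink, cream case, coil). Origin at the centre of its underside, z up.
- nest_box: Fixed grey plate, 4 mm thick, with an L-shaped stop at each corner standing about 6 mm above the plate (top 10 mm above the table); the middle of each side is open. The largest of the four plates, for the clear parts box: 82 x 116 mm between the stops, 90 x 124 mm outside. Origin at the centre of the plate's underside, on the table; x along the 82 mm side, y along the 116 mm side, z up.
- nest_sink: Fixed grey plate, 4 mm thick, with an L-shaped stop at each corner standing about 6 mm above the plate (top 10 mm above the table); the middle of each side is open. The square plate, for the heat sink: 72 x 72 mm between the stops, 80 x 80 mm outside. Origin at the centre of the plate's underside, on the table; x along one side, y along the other, z up.
- nest_case: Fixed grey plate, 4 mm thick, with an L-shaped stop at each corner standing about 6 mm above the plate (top 10 mm above the table); the middle of each side is open. The narrow oblong plate, for the cream case: 46 x 76 mm between the stops, 54 x 84 mm outside. Origin at the centre of the plate's underside, on the table; x along the 46 mm side, y along the 76 mm side, z up.
- nest_coil: Fixed grey plate, 4 mm thick, with an L-shaped stop at each corner standing about 6 mm above the plate (top 10 mm above the table); the middle of each side is open. The smallest plate, for the coil: 43 x 38 mm between the stops, 51 x 46 mm outside. Origin at the centre of the plate's underside, on the table; x along the 43 mm side, y along the 38 mm side, z up.
- glue: Yellow glue tube lying on the table behind the work, 17 x 107 x 17 mm, not to be moved. Origin at the centre of its underside, length along y.
- marker: Blue marker pen lying on the table behind the work, 15 x 133 x 15 mm, not to be moved. Origin at the centre of its underside, length along y.
Things that resemble listed ones, but are neither listed nor needed, are in the scene too. Leave any orange or yellow look-alike of the heat_sink alone.

How it is judged:
By the outcome, as a careful person would: the job done as asked, in the order asked, and still so for the second after the job is handed in, with the robot touching nothing.
It also fails if it takes over 112 s, if anything falls off the work surface, if the arm or the gripper's body presses on something with over 40 N, if the wrist force passes 120 N, or if a joint passes its speed limit or range.

### The arm

A 6-joint arm with a two-finger parallel gripper is mounted at the origin on a cart in front of the work surface, level with it; the furniture and walls round the work are solid. World frame = base frame: x ahead of the robot, y to its left, z up, the work surface at z = 0. Lengths are in m, angles in rad, forces in N, time in s.
With the tool pointing down it reaches from about 0.275 to 0.725 m from the base axis. Payload 15.9 kg.
Tool frame: the origin (TCP) lies on the mounting face of the last link; the fingertips stand 173 mm ahead of it and the grasp point (between the pads) lies 155 mm ahead of it (env.tcp_to_grasp is the distance from the TCP to the grasp point, in m); z points along the fingers, y is the line along which they close (so a half turn about z gives the same grasp; the last joint's range is limited). The gripper opens to 85 mm and grips with 20 to 120 N. Pads are 22 mm wide; open, the fingers measure 114 mm over their backs; the gripper's body (76 mm by 85 mm) begins 54 mm behind the grasp point. The pads swing forward as they close: fully open they stand 13 mm farther back than shut.
Start: joints at [1.193, 0.213, -0.034, 1.323, 0, 1.571], TCP at [0.184, 0.465, 0.405] pointing down, gripper open.
Joint ranges: [-2.98, 2.98], [-0.74, 1.72], [-1.14, 1.35], [-2.1, 2.04], [-1.57, 1.44], [-3.14, 3.14]. Speed limits (rad/s): [1.89, 1.89, 2.39, 2.57, 3.14, 3.14].

### API

Orientations are given as [roll, pitch, yaw] about the fixed x, y, z axes, in that order (R = Rz(yaw) Ry(pitch) Rx(roll)).
In Python, from cell import state, viewer, env gives the robot as it stands.
- The arm moves only by the shell command python3 -m pendant 'ROWS'. ROWS is text: rows parted by semicolons, each of 7 numbers parted by spaces: the shift along the tool's x, y, z in m, then the turn, a rotation vector about the tool's x, y, z in rad, then the finger opening in m, from 0 to 0.0854. A call has exactly 8 rows; each row shifts and turns the commanded pose from where the row before left it, along the tool's axes as they then stand; what a row does not reach is not made up. A row lasts 1/10 s, in which the tool goes at most 50 mm and 8.59 degrees, less where a joint would pass 70% of its speed; a pose out of reach is approached as far as the arm can. A call with a gripper value outside its range is refused whole. The fingers move at their own pace and stop on an object; the grip force is fixed at half the most. Time passes only in rows, so rows that do not move let the fingers close, or fill a call up. It gives the time, the measured TCP pose, the force, the opening and the grip force at its end, in the units of the state.
- state(): the state, without advancing time (a new reading comes with each control period).
- viewer.read_camera(name): name is "scene" or "top" or "wrist"; returns a dict with "img" (420x560x3 uint8, blue, green, red), "mtx" (3x3 intrinsics, pixels), "R" (3x3) and "t" (3): a world point X has camera coordinates R X + t. Camera axes: x right, y down, z forward; pixel columns grow to the right and rows downward; lengths in m; the calibration is good to about 2 mm. The wrist camera is an equidistant fisheye: a pixel r from the principal point sees the ray r / f radians off the axis. A picture is of the moment at which its call begins. There is no depth.
- env.sign_off(): hands the job in; it is judged then, once.
The state is a dict: "clock": time; "q": joint angles; "joint_vel": joint speeds; "effort": joint torques, N m; "tool_pos": TCP position; "ee_rot": TCP orientation; "ft_force": force on the tool from outside, world axes, zero at the start; "moment": the same for the moment, N m; "finger_gap": finger opening in m; "grip_force": force on a finger pad.
Only numpy, scipy, OpenCV 4.12 (cv2) and the standard library are available. Lean on these libraries where they do the work, as an engineer would, in place of code of your own. Each camera call takes 0.05 s, during which the arm holds its last target. There are 200 camera calls.

## Working session

There is one attempt and no reset: what is moved stays moved. The work goes in short steps, Python scripts to look and compute and a shell command to move; the robot and the scene stay as the last step left them, time stands still between calls to the robot, and variables do not carry over. Pictures are saved under pics/ and viewed, at most 14 in all, crops included, and the job is handed in when it is done.

```bash
mkdir -p pics; ls
python3 - <<'E'
from cell import state, viewer, env
import cv2, numpy as np
s=state(); print(s)
for n in("scene","top"):
    c=viewer.read_camera(n); cv2.imwrite(f"pics/{n}0.png",c["img"]); np.savez(f"pics/{n}0.npz",**{k:np.array(v) for k,v in c.items()})
    print(n,np.round(c["mtx"],1).tolist(),np.round(c["R"],3).tolist(),np.round(c["t"],3))
E
```

```text
pics
{'clock': 0.0, 'q': array([ 1.19298602e+00,  2.13342508e-01, -3.50474480e-02,  1.32352951e+00,
        1.14409544e-05,  1.57084660e+00]), 'joint_vel': array([-6.08107211e-04,  1.53915747e-05,  5.82501926e-04, -8.95363562e-04,
        1.39245661e-03, -1.18262304e-03]), 'effort': array([ 3.69221787e-03, -6.86161780e+01,  4.87120235e+01,  1.72002712e-02,
        1.40538282e-04, -6.05692844e-05]), 'tool_pos': array([0.18438459, 0.46459443, 0.40422751]), 'ee_rot': array([-3.14046951e+00, -1.13844830e-05,  2.76373206e+00]), 'ft_force': array([0.04437605, 1.10169726, 1.17298092]), 'moment': array([ 0.00503889, -0.01198793, -0.03061893]), 'grip_force': 0.0, 'finger_gap': 0.08537172454406039}
scene [[506.5, 0.0, 287.4], [0.0, 506.5, 200.1], [0.0, 0.0, 1.0]] [[0.751, -0.66, -0.004], [-0.485, -0.549, -0.681], [0.447, 0.513, -0.733]] [-0.478  0.277  0.917]
top [[544.2, 0.0, 275.1], [0.0, 544.2, 205.1], [0.0, 0.0, 1.0]] [[-0.009, -1.0, -0.008], [-0.998, 0.01, -0.062], [0.062, 0.007, -0.998]] [-0.061  0.574  1.18 ]
```

View pics/top0.png

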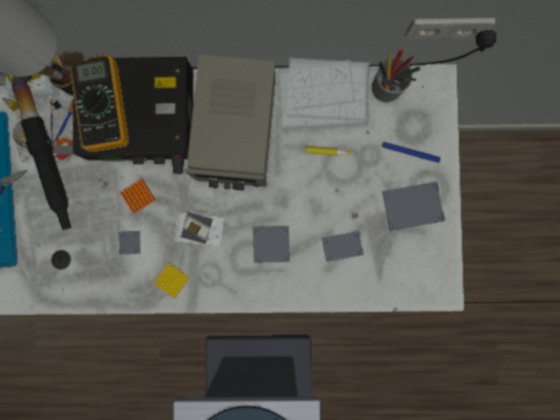

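View pics/scene0.png

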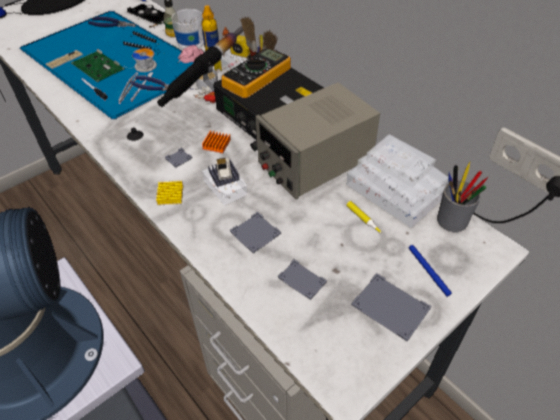

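The top view shows the pile at about (200,228), with the clear box running left-right. The plates are: sink (271,244), case (343,246), box (413,206) and coil (129,242). The look-alikes are the orange sink (138,195) and the yellow sink (172,280), which stay untouched. The real dark sink is in the pile. The glue tube is at (325,151) and the marker at (411,152). Next I'll crop the pile and measure the plates.

```bash
cat > h.py <<'E'
import cv2, numpy as np
from scipy.spatial.transform import Rotation as Ro
def cast(c,uv,z,fish=False):
    uv=np.atleast_2d(np.array(uv,float)); K=c["mtx"]; R=np.array(c["R"]); t=np.array(c["t"])
    d=np.c_[(uv[:,0]-K[0,2])/K[0,0],(uv[:,1]-K[1,2])/K[1,1],np.ones(len(uv))]
    if fish:
        r=np.hypot(d[:,0],d[:,1]); s=np.where(r>1e-9,np.sin(r)/np.maximum(r,1e-9),1); d=np.c_[d[:,0]*s,d[:,1]*s,np.cos(r)]
    o=-R.T@t; w=d@R
    return o+w*((z-o[2])/w[:,2])[:,None]
def rect(P):
    "min-area rect of world points: centre, (long, short) m, angle of long side (deg, -90..90)"
    (x,y),(a,b),ang=cv2.minAreaRect((np.array(P)[:,:2]*1000).astype(np.float32))
    if b>a: a,b,ang=b,a,ang+90
    return np.round([x,y],1),np.round([a,b],1),round((ang+90)%180-90,1)
def rects(c,mask,z,fish=False,amin=150):
    for k in cv2.findContours(mask,cv2.RETR_EXTERNAL,cv2.CHAIN_APPROX_NONE)[0]:
        if cv2.contourArea(k)>amin:
            p=k[:,0,:].astype(float); print(np.round(p.mean(0)),*rect(cast(c,p,z,fish)))
def plan(tx,ty,tz,yaw):
    "remaining tool-frame shift (m) and turn (rad) about tool z to bring grasp point to (tx,ty,tz) with closing line (tool y) at world yaw deg"
    from cell import state,env
    s=state(); R=Ro.from_euler('xyz',s["ee_rot"]); M=R.as_matrix()
    g=s["tool_pos"]+M[:,2]*env.tcp_to_grasp
    now=np.degrees(np.arctan2(M[1,1],M[0,1])); dy=(yaw-now+90)%180-90
    print("grasp",np.round(g,4),"closing yaw",round(now,1),"tilt",np.round(M[:,2],3),"q6",s["q"][5].round(2),"t",s["clock"],"gap",round(s["finger_gap"],4))
    print("tool shift mm",np.round(M.T@(np.array([tx,ty,tz])-g)*1000,1),"turn about tool z rad",round(-np.radians(dy),3),"(deg world",round(dy,1),")")
E
python3 - <<'E'
import cv2,numpy as np
from h import *
c=np.load("pics/top0.npz"); im=c["img"]; hsv=cv2.cvtColor(im,cv2.COLOR_BGR2HSV)
for q in [(271,244),(343,246),(413,206),(129,242)]: print(im[q[1],q[0]],hsv[q[1],q[0]])
b=im.astype(int); m=((b.max(2)<125)&(b.max(2)>60)&(b[:,:,0]-b[:,:,2]>3)).astype(np.uint8)*255
m[:180]=0;m[300:]=0
m=cv2.morphologyEx(m,cv2.MORPH_OPEN,np.ones((3,3)))
rects(c,m,0.004)
s=np.load("pics/scene0.npz")["img"]
A=cv2.resize(im[195:265,160:240],None,fx=5,fy=5,interpolation=cv2.INTER_CUBIC); B=cv2.resize(s[145:215,185:265],None,fx=5,fy=5,interpolation=cv2.INTER_CUBIC)
cv2.imwrite("pics/crop.png",np.hstack([A,B])[:, :800])
print(cast(c,[(200,229)],0.033),cast(c,[(195,229)],0.08))
plan(0.3,0.14,0.3,0)
E
```

```text
[92 88 86] [110  17  92]
[92 88 85] [107  19  92]
[90 86 83] [107  20  90]
[87 85 82] [102  15  87]
[342. 246.] [ 482.2 -214.2] [81.7 51.3] -80.1
[129. 242.] [494.6 259. ] [46.8 44.5] 0.3
[271. 244.] [488.1 -56.2] [75.4 75.1] 89.5
[414. 206.] [ 569.7 -372.9] [122.7  87.7] -79.9
[  8. 227.] [536.4 528.3] [191.1  37.9] 1.2
[[0.52220821 0.09692353 0.033     ]] [[0.52140674 0.10049976 0.08      ]]
grasp [0.1843 0.4645 0.2496] closing yaw 68.4 tilt [-0.    -0.001 -1.   ] q6 1.57 t 0.1 gap 0.085
tool shift mm [-227.2 -259.   -50.2] turn about tool z rad 1.193 (deg world -68.4 )
```

View pics/crop.png

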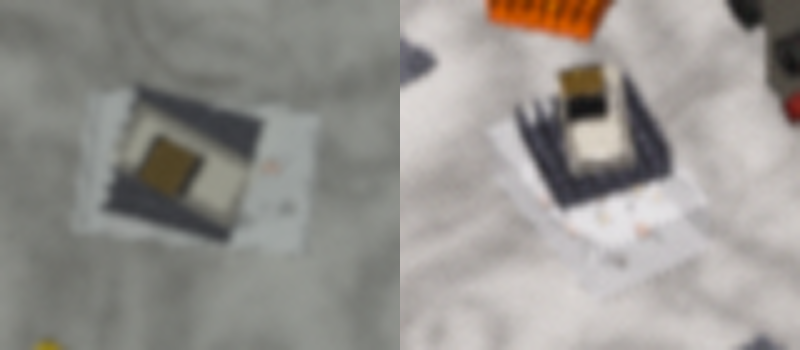

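The crop shows the order from top down: coil (brown top, left picture 170,165), cream case, dark sink, clear box. The chosen stack is the one at (200,228). I'll move above it for a wrist-camera view.

```bash
python3 -m pendant '-.045 -.0235 0 0 0 0 .085; -.045 -.0235 0 0 0 0 .085; -.045 -.0235 0 0 0 0 .085; -.045 -.0235 0 0 0 0 .085; -.045 -.0235 0 0 0 0 .085; -.045 -.0235 0 0 0 0 .085; -.045 -.0235 0 0 0 0 .085; -.045 -.0235 0 0 0 0 .085'
python3 -m pendant '-.034 -.018 0 0 0 0 .085; -.034 -.018 0 0 0 0 .085; 0 0 0 0 0 .148 .085; 0 0 0 0 0 .148 .085; 0 0 0 0 0 .148 .085; 0 0 0 0 0 .148 .085; 0 0 0 0 0 .148 .085; 0 0 0 0 0 .148 .085'
cat > snap.py <<'E'
import sys,cv2,numpy as np
from cell import viewer
from h import *
n=sys.argv[1]; c=viewer.read_camera("wrist"); cv2.imwrite(f"pics/{n}.png",c["img"]); np.savez(f"pics/{n}.npz",**{k:np.array(v) for k,v in c.items()})
print(np.round(c["mtx"],1).tolist(),"cam",np.round(-c["R"].T@c["t"],3),"axis",np.round(c["R"][2],3)); plan(.522,.1,.07,0)
E
python3 snap.py w1
```

```text
clock: 0.9
tool_pos: [0.4466, 0.1599, 0.4046]
ee_rot: [-3.142, -0.0, 2.764]
ft_force: [0.5, 2.4, -0.5]
finger_gap: 0.0852
grip_force: 0.0
clock: 1.7
tool_pos: [0.4955, 0.1033, 0.4044]
ee_rot: [-3.141, -0.0, 1.87]
ft_force: [-0.6, 0.1, -0.6]
finger_gap: 0.0853
grip_force: 0.0
[[325.2, 0.0, 280.7], [0.0, 325.2, 214.7], [0.0, 0.0, 1.0]] cam [0.47  0.184 0.374] axis [ 0.096 -0.313 -0.945]
grasp [0.4954 0.1032 0.2497] closing yaw 16.5 tilt [-0.001 -0.    -1.   ] q6 1.49 t 1.75 gap 0.0852
tool shift mm [-10.6  24.7 179.7] turn about tool z rad 0.289 (deg world -16.5 )
```

View pics/w1.png

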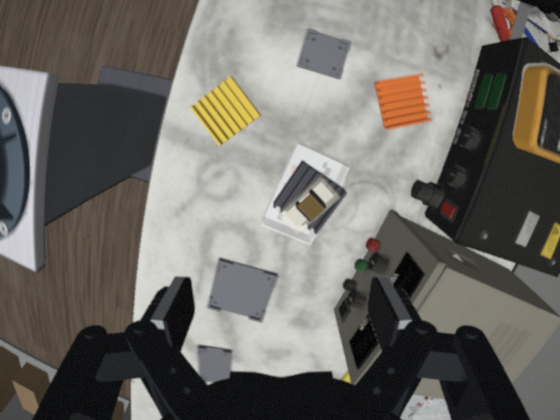

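The wrist view shows the pile at (307,198), the coil at about (310,207), the cream case running diagonally under it, the sink plate at (242,288) and the coil plate at (323,53). Next I'll measure with masks and a crop.

Run:
```python
from h import *
c=np.load("pics/w1.npz"); im=c["img"]; b=im.astype(int); B,G,R=b[...,0],b[...,1],b[...,2]
def roi(m,x0,x1,y0,y1):
    o=np.zeros(m.shape,np.uint8); o[y0:y1,x0:x1]=(m[y0:y1,x0:x1]*255); return o
P=(255,360,140,250)
print(im[207,312],im[190,325])
m=roi((R-B>25)&(R<130),*P); print("coil",m.sum()/255); rects(c,m,.082,True,40)
d=roi((b.max(2)<75),*P); print("dark"); rects(c,cv2.morphologyEx(d,cv2.MORPH_CLOSE,np.ones((15,15))),.053,True,200)
g=((b.max(2)<135)&(b.max(2)>60)&(abs(R-B)<14)&(B>=R)).astype(np.uint8)*255
for r in [(200,285,250,330),(290,360,20,85)]:
    mm=cv2.morphologyEx(roi(g>0,*r),cv2.MORPH_OPEN,np.ones((3,3))); rects(c,mm,.004,True,300)
A=cv2.resize(im[140:250,255:360],None,fx=5,fy=5,interpolation=cv2.INTER_CUBIC); cv2.imwrite("pics/crop2.png",A)
```

```text
[ 57  93 110] [199 210 213]
coil 383.0
[311. 207.] [524.5 103.1] [21.3 17.1] -28.6
dark
[310. 197.] [525. 105.] [54.4 53. ] -16.2
[241. 289.] [489.3 -58.1] [83.4 79.3] -89.2
[324.  53.] [497.2 257.8] [49.9 46.7] 1.6
```

View pics/crop2.png

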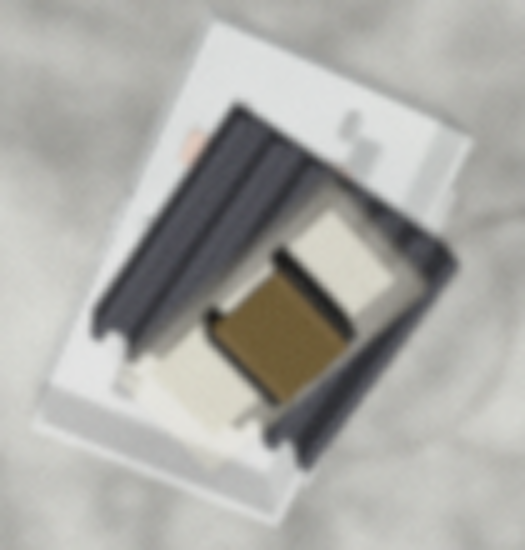

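The coil's dark cheeks are the strips at (315,292) and (245,360) in the crop, so the closing line runs along about 61°. I'll turn, shift over it, and stop above to check.

```bash
python3 -m pendant '0 0 .01 0 0 -.131 .05; 0 0 .01 0 0 -.131 .05; 0 0 .01 0 0 -.131 .05; 0 0 .01 0 0 -.131 .05; 0 0 .01 0 0 -.131 .05; 0 0 .01 0 0 -.131 .05; -.013 .007 .03 0 0 0 .05; -.0125 .0065 .03 0 0 0 .05'
python3 snap.py w2
python3 - <<'E'
from h import *
c=np.load("pics/w2.npz"); plan(.5245,.1031,.085,61.4)
im=c["img"];b=im.astype(int); m=((b[...,2]-b[...,0]>25)&(b[...,2]<140)).astype(np.uint8)*255; m[:100]=0;m[330:]=0;m[:,:180]=0;m[:,380:]=0
rects(c,m,.082,True,60)
cv2.imwrite("pics/w2b.png",cv2.resize(im[130:400,160:440],None,fx=2.2,fy=2.2,interpolation=cv2.INTER_CUBIC))
E
```

```text
clock: 2.55
tool_pos: [0.5249, 0.1035, 0.2841]
ee_rot: [3.141, 0.001, 2.666]
ft_force: [1.7, -0.2, 0.5]
finger_gap: 0.0497
grip_force: 0.0
[[325.2, 0.0, 280.7], [0.0, 325.2, 214.7], [0.0, 0.0, 1.0]] cam [0.449 0.142 0.254] axis [ 0.293 -0.149 -0.945]
grasp [0.5245 0.1031 0.1244] closing yaw 62.7 tilt [-0.004 -0.001 -1.   ] q6 0.67 t 2.6 gap 0.0499
tool shift mm [ 0.6 -3.8 54.4] turn about tool z rad 1.094 (deg world -62.7 )
grasp [0.5245 0.1031 0.1244] closing yaw 62.7 tilt [-0.004 -0.001 -1.   ] q6 0.67 t 2.6 gap 0.0499
tool shift mm [-0.1  0.1 39.4] turn about tool z rad 0.023 (deg world -1.3 )
[293. 327.] [575.6  86.5] [11.4  5.2] 62.1
[280. 254.] [524.4 103.6] [20.6 16.8] -28.3
```

View pics/w2b.png

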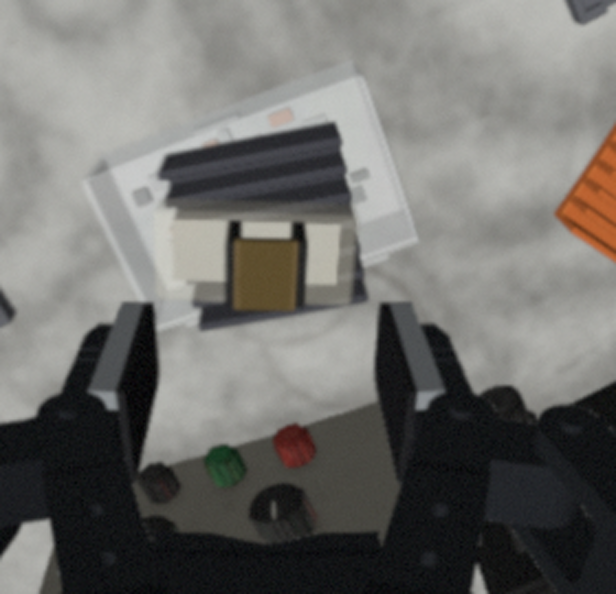

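The coil sits between the fingers at (265,275), matching the earlier fix within 0.5 mm. I'll descend and close.

```bash
python3 -m pendant '0 0 .013 0 0 .02 .05; 0 0 .013 0 0 0 .05; 0 0 .010 0 0 0 .05; 0 0 .003 0 0 0 .05; 0 0 0 0 0 0 .01; 0 0 0 0 0 0 .01; 0 0 0 0 0 0 .01; 0 0 0 0 0 0 .01'
python3 -m pendant '0 0 0 0 0 0 .01; 0 0 0 0 0 0 .01; 0 0 -.01 0 0 0 .01; 0 0 -.02 0 0 0 .01; 0 0 -.03 0 0 0 .01; 0 0 -.04 0 0 0 .01; 0 0 0 0 0 0 .01; 0 0 0 0 0 0 .01'
python3 snap.py w3; python3 -c "
from h import *
plan(.496,.2585,.12,91)
c=np.load('pics/w3.npz')
cv2.imwrite('pics/w3b.png',cv2.resize(c['img'][100:400,120:460],None,fx=2,fy=2))"
```

```text
clock: 3.4
tool_pos: [0.5247, 0.1036, 0.2466]
ee_rot: [3.141, 0.001, 2.642]
ft_force: [-1.8, -0.2, 5.9]
finger_gap: 0.0199
grip_force: 59.3
clock: 4.2
tool_pos: [0.5247, 0.1035, 0.3469]
ee_rot: [3.14, 0.002, 2.642]
ft_force: [-0.2, -0.9, 0.0]
finger_gap: 0.02
grip_force: 58.8
[[325.2, 0.0, 280.7], [0.0, 325.2, 214.7], [0.0, 0.0, 1.0]] cam [0.45  0.144 0.316] axis [ 0.29  -0.156 -0.944]
grasp [0.5244 0.1035 0.1911] closing yaw 61.4 tilt [ 0.  0. -1.] q6 0.69 t 4.25 gap 0.0202
tool shift mm [  0.5  -4.2 121.1] turn about tool z rad 1.071 (deg world -61.4 )
grasp [0.5244 0.1035 0.1911] closing yaw 61.4 tilt [ 0.  0. -1.] q6 0.69 t 4.25 gap 0.0202
tool shift mm [ 99.3 122.4  71.1] turn about tool z rad -0.517 (deg world 29.6 )
```

View pics/w3b.png

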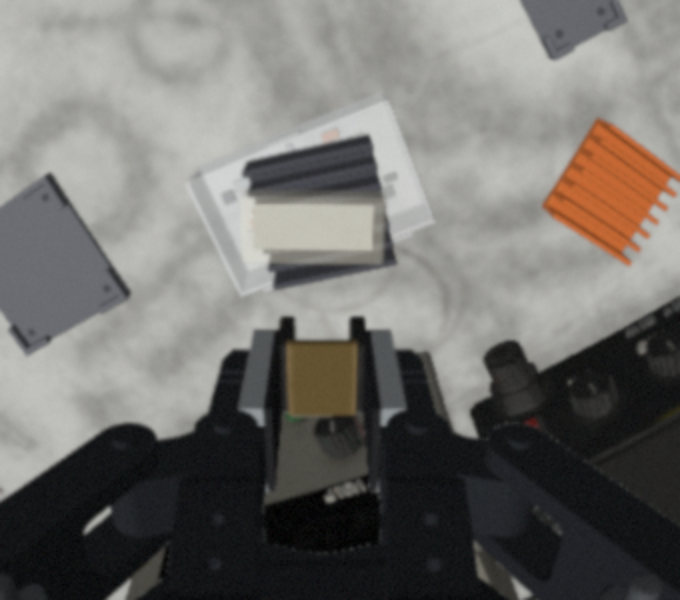

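The coil is held at (320,380), and the cream case is visible at (315,222). I'll measure the case and sink from this frame and carry the coil to above its plate.

```bash
python3 -m pendant '.025 .031 0 0 0 0 .01; .025 .031 0 0 0 0 .01; .025 .031 0 0 0 0 .01; .0243 .0294 0 0 0 0 .01; 0 0 .01 0 0 -.13 .01; 0 0 .02 0 0 -.13 .01; 0 0 .02 0 0 -.13 .01; 0 0 0 0 0 -.127 .01'
python3 snap.py w4
python3 - <<'E'
from h import *
plan(.496,.2585,.0326,91)
c=np.load("pics/w4.npz");b=c["img"].astype(int)
g=((b.max(2)<135)&(b.max(2)>60)&(abs(b[...,2]-b[...,0])<14)&(b[...,0]>=b[...,2])).astype(np.uint8)*255
g=cv2.morphologyEx(g,cv2.MORPH_OPEN,np.ones((3,3))); rects(c,g,.004,True,400)
c=np.load("pics/w3.npz");b=c["img"].astype(int); m=np.zeros((420,560),np.uint8)
print("w3", c["img"][212,275],c["img"][187,275])
lo=(b[...,2]-b[...,0]>8)&(b.min(2)>165)
m[180:235,230:325]=lo[180:235,230:325]*255
rects(c,cv2.morphologyEx(m,cv2.MORPH_OPEN,np.ones((3,3))),.065,True,200)
d=np.zeros((420,560),np.uint8); d[155:250,230:325]=(b.max(2)<75)[155:250,230:325]*255
rects(c,cv2.morphologyEx(d,cv2.MORPH_CLOSE,np.ones((31,31))),.053,True,300)
cv2.imwrite("pics/m3.png",np.hstack([m,d])[120:280])
cv2.imwrite("pics/w4b.png",np.vstack([cv2.resize(np.load("pics/w4.npz")["img"],(560,420)),cv2.cvtColor(np.hstack([m[150:260,200:480],d[150:260,200:480]]),cv2.COLOR_GRAY2BGR)]))
E
```

```text
clock: 5.05
tool_pos: [0.4947, 0.258, 0.292]
ee_rot: [-3.139, -0.005, -3.119]
ft_force: [-0.0, 0.2, -0.9]
finger_gap: 0.0197
grip_force: 58.9
[[325.2, 0.0, 280.7], [0.0, 325.2, 214.7], [0.0, 0.0, 1.0]] cam [0.409 0.256 0.262] axis [ 0.323  0.005 -0.947]
grasp [0.4944 0.2578 0.1385] closing yaw 91.8 tilt [-0.004 -0.002 -1.   ] q6 0.45 t 5.1 gap 0.02
tool shift mm [ -23.  -158.5   68.7] turn about tool z rad -1.54 (deg world 88.2 )
grasp [0.4944 0.2578 0.1385] closing yaw 91.8 tilt [-0.004 -0.002 -1.   ] q6 0.45 t 5.1 gap 0.02
tool shift mm [ -2.    0.8 105.9] turn about tool z rad 0.013 (deg world -0.8 )
[313. 285.] [566. 290.] [46.2 12.1] 10.4
[248. 285.] [568.  228.5] [47.1 11.9] -8.9
[280. 213.] [496.8 257.1] [53.3 46.3] 1.8
[ 11. 205.] [495.  -35.7] [89.6 46.4] -17.8
[194.  15.] [330.1 183.3] [99.1 24.4] 86.6
w3 [181 193 195] [57 53 52]
[275. 213.] [523.5  98.9] [50.2 19.1] 61.4
[278. 185.] [503.6 110.6] [54.5 22.3] 61.6
```

View pics/w4b.png

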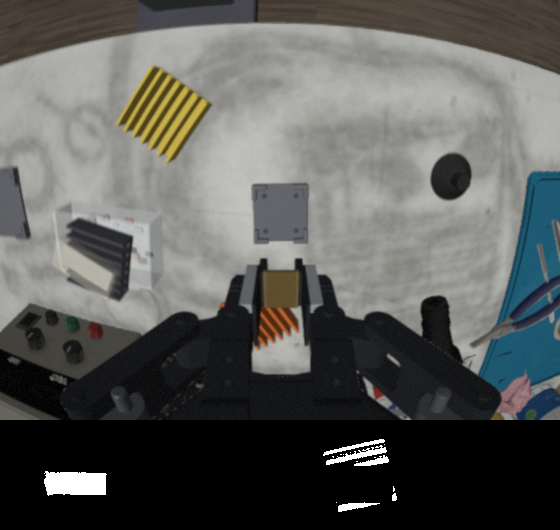

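The coil plate is centred at (497,257) mm, 53 x 46 and at 1.8°, which matches its size. I'll descend.

```bash
python3 -m pendant '-.0023 -.0003 .02 0 0 0 .01; 0 0 .025 0 0 0 .01; 0 0 .025 0 0 0 .01; 0 0 .02 0 0 0 .01; 0 0 .01 0 0 0 .01; 0 0 .004 0 0 0 .01; 0 0 0 0 0 0 .01; 0 0 0 0 0 0 .01'; python3 -c "
from h import *
plan(.4968,.2575,.031,91.8)"
```

```text
clock: 5.9
tool_pos: [0.4986, 0.2584, 0.1925]
ee_rot: [3.141, 0.001, -3.125]
ft_force: [0.2, -0.2, -1.2]
finger_gap: 0.0198
grip_force: 58.9
grasp [0.4988 0.2585 0.0378] closing yaw 91.0 tilt [ 0.001  0.001 -1.   ] q6 0.46 t 5.9 gap 0.0198
tool shift mm [ 2.  -1.   6.8] turn about tool z rad -0.015 (deg world 0.8 )
```

```bash
python3 -m pendant '.002 -.001 .002 0 0 -.01 .01; 0 0 .002 0 0 0 .01; 0 0 .001 0 0 0 .01; 0 0 .001 0 0 0 .01; 0 0 0 0 0 0 .01; 0 0 0 0 0 0 .01; 0 0 0 0 0 0 .01; 0 0 0 0 0 0 .01'; python3 -c "
from h import *
plan(.4968,.2575,.031,91.8)"
```

```text
clock: 6.7
tool_pos: [0.4963, 0.2572, 0.1857]
ee_rot: [-3.142, 0.0, -3.114]
ft_force: [0.2, 0.7, -0.3]
finger_gap: 0.0199
grip_force: 58.9
grasp [0.4963 0.2572 0.031 ] closing yaw 91.6 tilt [ 0. -0. -1.] q6 0.45 t 6.7 gap 0.0199
tool shift mm [-0.5  0.2  0. ] turn about tool z rad -0.004 (deg world 0.2 )
```

```bash
python3 -m pendant '0 0 .001 0 0 0 .01; 0 0 0 0 0 0 .01; 0 0 0 0 0 0 .024; 0 0 0 0 0 0 .03; 0 0 0 0 0 0 .045; 0 0 0 0 0 0 .05; 0 0 -.01 0 0 0 .05; 0 0 -.03 0 0 0 .05'; python3 -m pendant '0 0 -.04 0 0 0 .05; 0 0 -.04 0 0 0 .05; 0 0 -.02 0 0 0 .05; 0 0 0 0 0 0 .05; 0 0 0 0 0 0 .05; 0 0 0 0 0 0 .05; 0 0 0 0 0 0 .05; 0 0 0 0 0 0 .05'; python3 snap.py w5; python3 -c "
from h import *
c=np.load('pics/w5.npz');b=c['img'].astype(int); m=((b[...,2]-b[...,0]>25)&(b[...,2]<140)).astype(np.uint8)*255
m[:150]=0;m[290:]=0;m[:,:220]=0;m[:,340:]=0
rects(c,m,.021,True,50)
cv2.imwrite('pics/w5b.png',cv2.resize(c['img'][160:280,220:340],None,fx=4,fy=4,interpolation=cv2.INTER_CUBIC))"
```

```text
clock: 7.5
tool_pos: [0.4953, 0.2567, 0.2235]
ee_rot: [-3.14, -0.004, -3.114]
ft_force: [0.4, -0.4, 1.5]
finger_gap: 0.0495
grip_force: 0.0
clock: 8.3
tool_pos: [0.4961, 0.2571, 0.324]
ee_rot: [-3.141, -0.001, -3.114]
ft_force: [-0.6, -0.7, 0.5]
finger_gap: 0.0501
grip_force: 0.0
[[325.2, 0.0, 280.7], [0.0, 325.2, 214.7], [0.0, 0.0, 1.0]] cam [0.411 0.255 0.294] axis [ 0.326  0.009 -0.945]
grasp [0.496  0.2571 0.1694] closing yaw 91.6 tilt [-0.001 -0.    -1.   ] q6 0.45 t 8.35 gap 0.0501
tool shift mm [ -21.8 -157.7   99.5] turn about tool z rad -1.544 (deg world 88.4 )
[250. 283.] [576.8 229.5] [17.9  5.5] 32.5
[259. 281.] [574.2 237.9] [23.1  4.9] 32.1
[268. 279.] [571.6 246.5] [27.5  4.7] 32.8
[277. 276.] [568.1 255. ] [36.   5.5] 31.5
[281. 205.] [496.2 257.5] [20.3 16. ] 1.6
```

View pics/w5b.png

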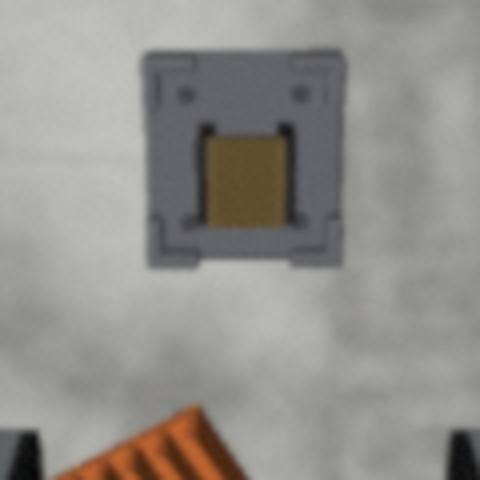

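The coil sits at (240,180) in the crop, square between the stops of its plate (top at 496.2, 257.5 mm, 1.6°). Next is the cream case.

```bash
python3 -m pendant '-.007 -.049 0 0 0 0 .06; -.007 -.049 0 0 0 0 .06; -.007 -.049 0 0 0 0 .06; 0 0 0 0 0 .149 .06; 0 0 0 0 0 .149 .06; 0 0 0 0 0 .149 .06; 0 0 0 0 0 .149 .06; 0 0 0 0 0 .149 .06'; python3 -m pendant '0 0 0 0 0 .149 .06; 0 0 0 0 0 .149 .06; 0 0 0 0 0 .149 .06; 0 0 0 0 0 .149 .06; 0 0 0 0 0 .149 .06; 0 0 0 0 0 .149 .06; 0 0 0 0 0 .149 .06; 0 0 0 0 0 .149 .06';python3 snap.py w6
python3 - <<'E'
from h import *
plan(.524,.101,.071,-28.6)
c=np.load("pics/w6.npz");im=c["img"];cv2.imwrite("pics/w6b.png",cv2.resize(im[120:320,180:380],None,fx=3,fy=3,interpolation=cv2.INTER_CUBIC))
E
```

```text
clock: 9.15
tool_pos: [0.5212, 0.1108, 0.3244]
ee_rot: [-3.141, -0.0, 2.418]
ft_force: [0.4, -0.5, 1.0]
finger_gap: 0.0602
grip_force: 0.0
clock: 9.95
tool_pos: [0.5212, 0.1108, 0.3244]
ee_rot: [-3.141, 0.0, 1.226]
ft_force: [0.0, 0.7, -0.5]
finger_gap: 0.0599
grip_force: 0.0
[[325.2, 0.0, 280.7], [0.0, 325.2, 214.7], [0.0, 0.0, 1.0]] cam [0.549 0.191 0.294] axis [-0.111 -0.308 -0.945]
grasp [0.5211 0.1108 0.1697] closing yaw -20.4 tilt [-0. -0. -1.] q6 2.14 t 10.0 gap 0.0598
tool shift mm [-9.8  4.6 99.7] turn about tool z rad -0.355 (deg world 20.4 )
grasp [0.5211 0.1108 0.1697] closing yaw -20.4 tilt [-0. -0. -1.] q6 2.14 t 10.0 gap 0.0598
tool shift mm [-8.2  6.1 98.7] turn about tool z rad 0.144 (deg world -8.2 )
```

View pics/w6b.png

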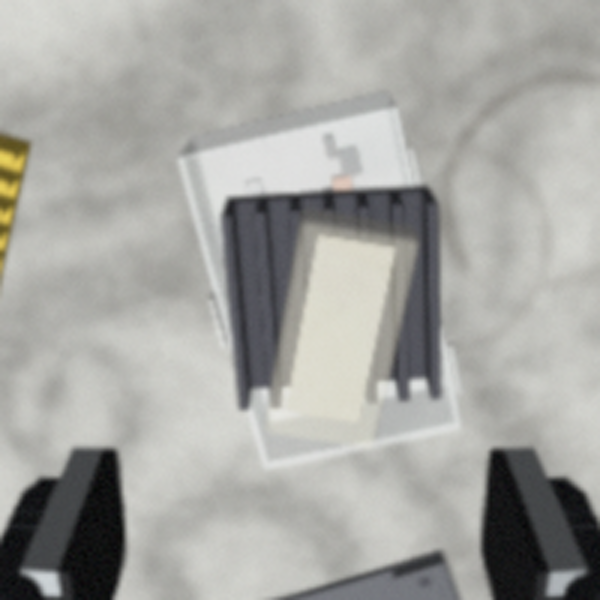

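The cream case shows at corners (300,222), (417,237), (372,440) and (268,420). The sink's outer fins are at (228,200)-(240,408) and (432,190)-(440,398). I'll compute the poses.

Run:
```python
from h import *
c=np.load("pics/w6.npz"); f=lambda q:np.array(q)/3+[180,120]
for n,q,z in [("case",[(300,222),(417,237),(372,440),(268,420)],.065),("inner",[(320,235),(395,245),(358,422),(288,412)],.065),("sink",[(228,200),(434,190),(440,398),(242,408)],.053),("box",[(180,155),(398,105),(460,425),(267,465)],.033)]:
    P=cast(c,f(q),z,True)*1000; e=np.roll(P,-1,0)-P
    print(n,"ctr",P.mean(0).round(1),"sides",np.hypot(e[:,0],e[:,1]).round(1),"ang",(np.degrees(np.arctan2(e[:,1],e[:,0]))%180).round(1)); print(rect(P))
b=c["img"].astype(int); m=((b[...,2]-b[...,0]>14)&(b.min(2)>90)).astype(np.uint8)*255; m[:180]=0;m[275:]=0;m[:,:262]=0;m[:,330:]=0
rects(c,m,.065,True,200)
```

```text
case ctr [526.6 100.1  65. ] sides [29.  56.9 28.2 54.5] ang [152.8  60.5 147.9  61.3]
(array([526371.4, 100204.8]), array([56914.2, 28945.7]), 60.5)
inner ctr [527.  100.6  65. ] sides [18.6 49.3 18.6 48.8] ang [152.5  60.8 151.   60.7]
(array([527030.1, 100738.2]), array([49350.7, 18649.3]), 60.8)
sink ctr [527.6 103.9  53. ] sides [52.6 58.8 54.6 58.8] ang [163.2  74.5 163.3  72.5]
(array([527732.6, 103868.4]), array([58826.6, 54626.8]), 73.3)
box ctr [524.2  99.3  33. ] sides [60.9 98.8 60.1 98.7] ang [173.3  83.1 173.2  83.5]
(array([524210.4,  99290.4]), array([98790.7, 60853.2]), 83.3)
[290. 239.] [522.3  94.4] [34.7 15. ] 81.5
```

```bash
python3 -m pendant '0 0 0 0 0 .08 .06; 0 0 0 0 0 .074 .06; -.0033 .0049 .02 0 0 0 .06; -.0033 .0049 .02 0 0 0 .06; 0 0 .02 0 0 0 .06; 0 0 .01 0 0 0 .06; 0 0 0 0 0 0 .06; 0 0 0 0 0 0 .06'; python3 -c "
from h import *
plan(.5265,.1003,.073,-29.2)"
```

```text
clock: 10.8
tool_pos: [0.527, 0.1005, 0.2553]
ee_rot: [3.141, -0.0, 1.079]
ft_force: [-0.4, 0.0, 0.5]
finger_gap: 0.0601
grip_force: 0.0
grasp [0.527  0.1005 0.1006] closing yaw -28.2 tilt [ 0.  0. -1.] q6 2.25 t 10.8 gap 0.0601
tool shift mm [-0.4 -0.4 27.6] turn about tool z rad 0.018 (deg world -1.0 )
```

```bash
python3 -m pendant '0 0 .015 0 0 .017 .06; 0 0 .009 0 0 0 .06; 0 0 .003 0 0 0 .06; 0 0 0 0 0 0 .06; 0 0 0 0 0 0 .02; 0 0 0 0 0 0 .02; 0 0 0 0 0 0 .02; 0 0 0 0 0 0 .02'; python3 -m pendant '0 0 0 0 0 0 .02; 0 0 0 0 0 0 .02; 0 0 0 0 0 0 .02; 0 0 -.002 0 0 0 .02; 0 0 -.01 0 0 0 .02; 0 0 -.02 0 0 0 .02; 0 0 0 0 0 0 .02; 0 0 0 0 0 0 .02'; python3 -c "
from h import *
plan(.482,-.2142,.1,10)"
```

```text
clock: 11.6
tool_pos: [0.527, 0.1004, 0.2285]
ee_rot: [3.141, -0.001, 1.061]
ft_force: [-1.4, -0.9, 8.2]
finger_gap: 0.0284
grip_force: 59.8
clock: 12.4
tool_pos: [0.527, 0.1004, 0.2603]
ee_rot: [3.141, -0.001, 1.061]
ft_force: [-0.9, 0.3, -0.1]
finger_gap: 0.0278
grip_force: 59.2
grasp [0.5272 0.1005 0.1056] closing yaw -29.2 tilt [ 0.001  0.    -1.   ] q6 2.27 t 12.4 gap 0.0278
tool shift mm [-296.7  114.1    5.5] turn about tool z rad -0.684 (deg world 39.2 )
```

```bash
python3 -m pendant '0 0 -.02 0 0 0 .02; 0 0 -.03 0 0 0 .02; -.040 .0155 0 0 0 0 .02; -.040 .0155 0 0 0 0 .02; -.040 .0155 0 0 0 0 .02; -.040 .0155 0 0 0 0 .02; -.040 .0155 0 0 0 0 .02; -.040 .0155 0 0 0 0 .02'; python3 -m pendant '-.0285 .0105 0 0 0 0 .02; -.0285 .0105 0 0 0 0 .02; 0 0 0 0 0 -.137 .02; 0 0 0 0 0 -.137 .02; 0 0 0 0 0 -.137 .02; 0 0 0 0 0 -.137 .02; 0 0 0 0 0 -.137 .02; 0 0 0 0 0 0 .02';python3 snap.py w7
python3 - <<'E'
from h import *
plan(.482,-.2142,.0263,10)
c=np.load("pics/w7.npz");b=c["img"].astype(int)
g=((b.max(2)<135)&(b.max(2)>60)&(abs(b[...,2]-b[...,0])<14)&(b[...,0]>=b[...,2])).astype(np.uint8)*255
g=cv2.morphologyEx(g,cv2.MORPH_OPEN,np.ones((3,3))); rects(c,g,.004,True,400)
E
```

```text
clock: 13.2
tool_pos: [0.4901, -0.1561, 0.3093]
ee_rot: [-3.141, 0.0, 1.061]
ft_force: [1.6, 0.6, -0.1]
finger_gap: 0.0282
grip_force: 59.3
clock: 14.0
tool_pos: [0.4811, -0.2144, 0.3091]
ee_rot: [-3.141, -0.001, 1.748]
ft_force: [0.1, -0.3, 0.4]
finger_gap: 0.0282
grip_force: 59.2
[[325.2, 0.0, 280.7], [0.0, 325.2, 214.7], [0.0, 0.0, 1.0]] cam [ 0.465 -0.131  0.279] axis [ 0.058 -0.322 -0.945]
grasp [ 0.481  -0.2144  0.1545] closing yaw 9.9 tilt [-0.001  0.    -1.   ] q6 0.98 t 14.05 gap 0.0281
tool shift mm [302.7  94.3  84.6] turn about tool z rad 0.172 (deg world -9.9 )
grasp [ 0.481  -0.2144  0.1545] closing yaw 9.9 tilt [-0.001  0.    -1.   ] q6 0.98 t 14.05 gap 0.0281
tool shift mm [-1.000e-01  1.100e+00  1.282e+02] turn about tool z rad -0.002 (deg world 0.1 )
[307. 352.] [ 541.  -380.5] [71.4 29.7] -80.2
[284. 193.] [ 481.3 -205.8] [65.9 55.1] -80.8
[536. 231.] [ 794.9 -225.5] [288.9 118.4] -56.7
[112.  91.] [ 309.6 -135.4] [61.6 18.3] -1.1
[326.  37.] [489.8 -58.7] [81.5 78.4] 0.8
[ 9. 53.] [162.2 -95. ] [123.9  25.2] -85.8
```

View pics/w7.png

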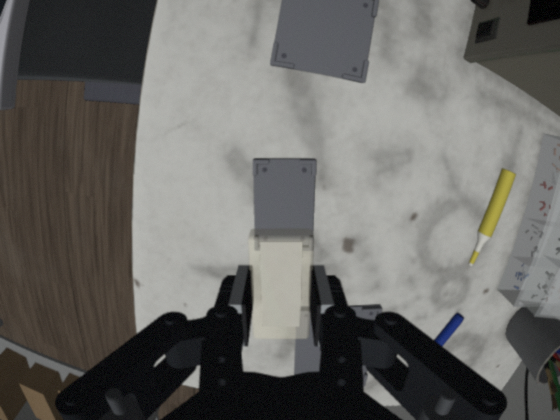

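The case is held at (282,285) over its plate. The plate works out to (482.5,-214.4) mm at 9.5°, agreeing with the top view. I'll lower it.

```bash
python3 -m pendant '0 .0013 .03 0 0 .006 .02; 0 0 .03 0 0 0 .02; 0 0 .03 0 0 0 .02; 0 0 .02 0 0 0 .02; 0 0 .01 0 0 0 .02; 0 0 .004 0 0 0 .02; 0 0 0 0 0 0 .02; 0 0 0 0 0 0 .02'; python3 -c "
from h import *
plan(.4825,-.2144,.0245,9.5)"
```

```text
clock: 14.85
tool_pos: [0.483, -0.2144, 0.1866]
ee_rot: [3.14, 0.001, 1.739]
ft_force: [0.0, 0.4, -0.5]
finger_gap: 0.028
grip_force: 59.2
grasp [ 0.4832 -0.2145  0.0319] closing yaw 9.6 tilt [ 0.001 -0.001 -1.   ] q6 0.98 t 14.85 gap 0.028
tool shift mm [ 0.2 -0.7  7.4] turn about tool z rad 0.002 (deg world -0.1 )
```

```bash
python3 -m pendant '0 -.0005 .003 0 0 0 .02; 0 0 .002 0 0 0 .02; 0 0 .0015 0 0 0 .02; 0 0 0.0005 0 0 0 .02; 0 0 0 0 0 0 .02; 0 0 0 0 0 0 .02; 0 0 0 0 0 0 .02; 0 0 0 0 0 0 .02'; python3 -m pendant '0 0 0 0 0 0 .03; 0 0 0 0 0 0 .036; 0 0 0 0 0 0 .045; 0 0 0 0 0 0 .05; 0 0 0 0 0 0 .05; 0 0 -.01 0 0 0 .05; 0 0 -.03 0 0 0 .05; 0 0 -.04 0 0 0 .05'; python3 -m pendant '0 0 -.03 0 0 0 .08; 0 0 -.03 0 0 0 .08; 0 0 0 0 0 0 .08; 0 0 0 0 0 0 .08; 0 0 0 0 0 0 .08; 0 0 0 0 0 0 .08; 0 0 0 0 0 0 .08; 0 0 0 0 0 0 .08'; python3 snap.py w8; python3 -c "
from h import *
c=np.load('pics/w8.npz')
cv2.imwrite('pics/w8b.png',cv2.resize(c['img'][110:310,200:400],None,fx=3,fy=3,interpolation=cv2.INTER_CUBIC))"
```

```text
clock: 15.65
tool_pos: [0.4821, -0.2143, 0.1795]
ee_rot: [3.141, 0.0, 1.74]
ft_force: [-4.9, 2.0, 16.6]
finger_gap: 0.0281
grip_force: 61.1
clock: 16.45
tool_pos: [0.4814, -0.214, 0.2591]
ee_rot: [-3.139, -0.002, 1.74]
ft_force: [1.7, -0.3, -0.2]
finger_gap: 0.0498
grip_force: 0.0
clock: 17.25
tool_pos: [0.482, -0.2143, 0.3183]
ee_rot: [-3.141, -0.0, 1.74]
ft_force: [0.5, 0.4, -0.2]
finger_gap: 0.0802
grip_force: 0.0
[[325.2, 0.0, 280.7], [0.0, 325.2, 214.7], [0.0, 0.0, 1.0]] cam [ 0.467 -0.131  0.288] axis [ 0.055 -0.322 -0.945]
grasp [ 0.4819 -0.2143  0.1637] closing yaw 9.7 tilt [-0.001  0.    -1.   ] q6 0.98 t 17.3 gap 0.0801
tool shift mm [303.   92.4  93.7] turn about tool z rad 0.169 (deg world -9.7 )
```

View pics/w8b.png

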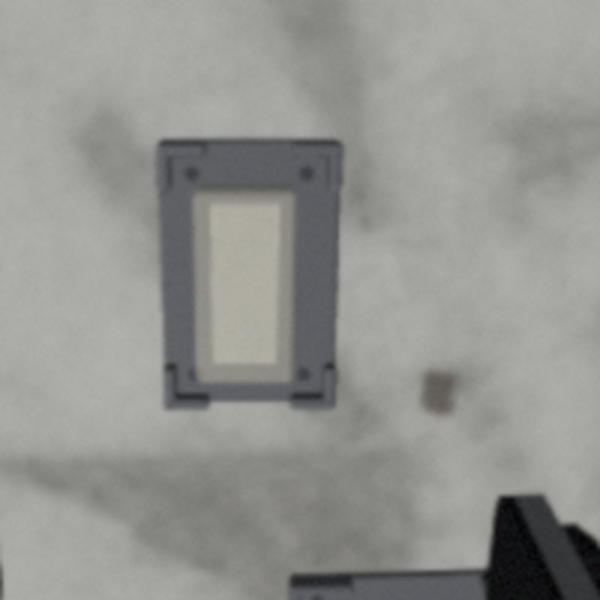

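The case lies square inside its stops, at crop (245,285). Next is the heat sink.

```bash
python3 -m pendant '.0382 .0123 0 0 0 0 .084; .0382 .0123 0 0 0 0 .084; .0382 .0123 0 0 0 0 .084; .0382 .0123 0 0 0 0 .084; .0382 .0123 0 0 0 0 .084; .0382 .0123 0 0 0 0 .084; .0382 .0123 0 0 0 0 .084; .0382 .0123 0 0 0 0 .084'; python3 -m pendant '0 0 0 0 0 .115 .084; 0 0 0 0 0 .115 .084; 0 0 0 0 0 .115 .084; 0 0 0 0 0 .115 .084; 0 0 0 0 0 0 .084; 0 0 0 0 0 0 .084; 0 0 0 0 0 0 .084; 0 0 0 0 0 0 .084'; python3 snap.py w9; python3 -c "
from h import *
c=np.load('pics/w9.npz');b=c['img'].astype(int)
d=np.zeros((420,560),np.uint8); d[140:290,190:370]=(b.max(2)<100)[140:290,190:370]*255
d=cv2.morphologyEx(d,cv2.MORPH_CLOSE,np.ones((9,9)));rects(c,d,.053,True,300)
plan(.5276,.1039,.055,-16.7)
I=c['img'].copy();I[d>0,2]=255
cv2.imwrite('pics/w9b.png',np.hstack([cv2.resize(k[130:310,190:370],None,fx=2.2,fy=2.2,interpolation=cv2.INTER_CUBIC) for k in (c['img'],I)]))"
```

```text
clock: 18.1
tool_pos: [0.5276, 0.1052, 0.3187]
ee_rot: [3.142, 0.0, 1.74]
ft_force: [1.5, -1.1, -0.1]
finger_gap: 0.0843
grip_force: 0.0
clock: 18.9
tool_pos: [0.5277, 0.1034, 0.3187]
ee_rot: [-3.142, 0.0, 1.281]
ft_force: [1.0, -0.7, -1.0]
finger_gap: 0.0838
grip_force: 0.0
[[325.2, 0.0, 280.7], [0.0, 325.2, 214.7], [0.0, 0.0, 1.0]] cam [0.551 0.185 0.288] axis [-0.093 -0.314 -0.945]
grasp [0.5277 0.1034 0.164 ] closing yaw -16.6 tilt [-0. -0. -1.] q6 2.05 t 18.95 gap 0.0838
tool shift mm [-4.9 -4.5 94. ] turn about tool z rad -0.29 (deg world 16.6 )
[281. 219.] [527.1 105. ] [58.1 54.2] 73.6
grasp [0.5277 0.1034 0.164 ] closing yaw -16.6 tilt [-0. -0. -1.] q6 2.05 t 18.95 gap 0.0838
tool shift mm [  0.4  -0.2 109. ] turn about tool z rad 0.002 (deg world -0.1 )
```

View pics/w9b.png

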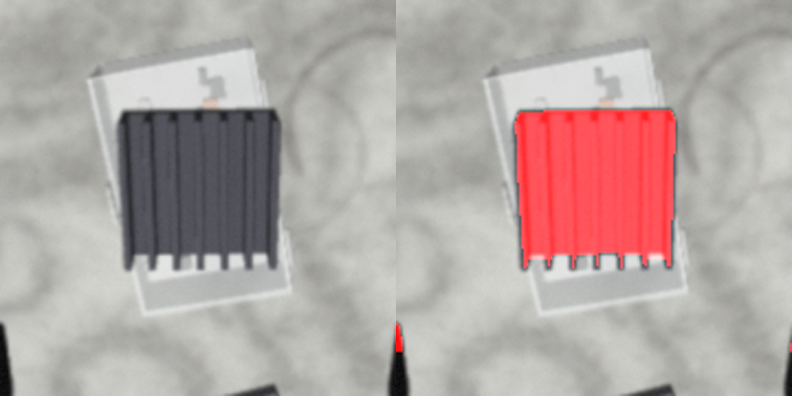

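The sink stands at (200,190) in the crop, unmoved at (527.3,104.5) and 73.5°. I'll descend and grip across its outer fins.

```bash
python3 -m pendant '0 0 .03 0 0 0 .084; 0 0 .03 0 0 0 .084; 0 0 .03 0 0 0 .084; 0 0 .013 0 0 0 .084; 0 0 .005 0 0 0 .084; 0 0 0 0 0 0 .084; 0 0 0 0 0 0 .04; 0 0 0 0 0 0 .04'; python3 -m pendant '0 0 0 0 0 0 .04; 0 0 0 0 0 0 .04; 0 0 0 0 0 0 .04; 0 0 0 0 0 0 .04; 0 0 0 0 0 0 .04; 0 0 0 0 0 0 .04; 0 0 0 0 0 0 .04; 0 0 0 0 0 0 .04'; python3 -c "
from h import *
plan(.5276,.1039,.055,-16.7)"
```

```text
clock: 19.75
tool_pos: [0.5281, 0.1036, 0.2117]
ee_rot: [3.14, -0.001, 1.28]
ft_force: [-4.5, 2.4, 4.7]
finger_gap: 0.0572
grip_force: 2.5
clock: 20.55
tool_pos: [0.5281, 0.1035, 0.2121]
ee_rot: [3.14, -0.001, 1.28]
ft_force: [-3.1, -0.7, 10.8]
finger_gap: 0.0543
grip_force: 62.5
grasp [0.5284 0.1036 0.0574] closing yaw -16.7 tilt [ 0.002  0.    -1.   ] q6 2.06 t 20.55 gap 0.0543
tool shift mm [ 0.1 -0.8  2.4] turn about tool z rad 0.001 (deg world -0.0 )
```

```bash
python3 -m pendant '0 0 -.002 0 0 0 .04; 0 0 -.01 0 0 0 .04; 0 0 -.03 0 0 0 .04; 0 0 -.04 0 0 0 .04; 0 0 -.028 0 0 0 .04; 0 0 0 0 0 0 .04; 0 0 0 0 0 0 .04; 0 0 0 0 0 0 .04'; python3 snap.py w10; python3 -c "
from h import *
plan(.489,-.0575,.1,1)
c=np.load('pics/w10.npz')
cv2.imwrite('pics/w10b.png',c['img'])"
```

```text
clock: 21.35
tool_pos: [0.5274, 0.1034, 0.32]
ee_rot: [-3.14, 0.001, 1.28]
ft_force: [-0.4, 0.3, -0.9]
finger_gap: 0.0543
grip_force: 63.7
[[325.2, 0.0, 280.7], [0.0, 325.2, 214.7], [0.0, 0.0, 1.0]] cam [0.551 0.185 0.289] axis [-0.095 -0.314 -0.945]
grasp [0.5271 0.1034 0.1651] closing yaw -16.7 tilt [-0.002 -0.    -1.   ] q6 2.06 t 21.4 gap 0.0542
tool shift mm [-4.6 -3.7 95.1] turn about tool z rad -0.291 (deg world 16.7 )
grasp [0.5271 0.1034 0.1651] closing yaw -16.7 tilt [-0.002 -0.    -1.   ] q6 2.06 t 21.4 gap 0.0542
tool shift mm [-165.     9.8   65.2] turn about tool z rad -0.308 (deg world 17.7 )
```

View pics/w10b.png

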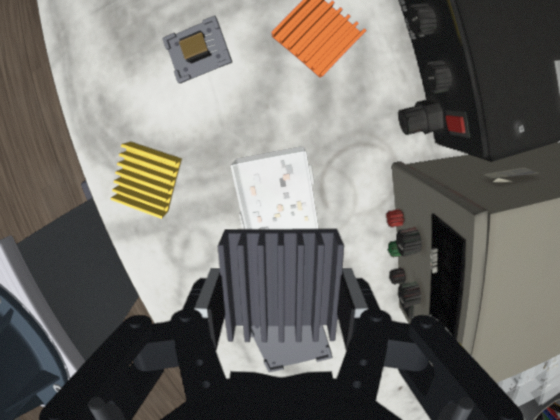

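The sink is held level at (280,285), and the coil is still seated at (195,45). I'll carry the sink to the square plate.

```bash
python3 -m pendant '-.033 .002 0 0 0 0 .04; -.033 .002 0 0 0 0 .04; -.033 .002 0 0 0 0 .04; -.033 .002 0 0 0 0 .04; -.033 .002 0 0 0 0 .04; 0 0 0 0 0 -.102 .04; 0 0 0 0 0 -.102 .04; 0 0 0 0 0 -.102 .04'; python3 -m pendant '0 0 .01 0 0 0 .04; 0 0 0 0 0 0 .04; 0 0 0 0 0 0 .04; 0 0 0 0 0 0 .04; 0 0 0 0 0 0 .04; 0 0 0 0 0 0 .04; 0 0 0 0 0 0 .04; 0 0 0 0 0 0 .04'; python3 snap.py w11; python3 -c "
from h import *
plan(.4893,-.058,.0295,.8)
c=np.load('pics/w11.npz');b=c['img'].astype(int)
g=((b.max(2)<135)&(b.max(2)>68)&(abs(b[...,2]-b[...,0])<14)&(b[...,0]>=b[...,2])).astype(np.uint8)*255
g=cv2.morphologyEx(g,cv2.MORPH_OPEN,np.ones((3,3))); rects(c,g,.004,True,400)
"
```

```text
clock: 22.2
tool_pos: [0.4895, -0.0578, 0.3198]
ee_rot: [-3.14, -0.0, 1.589]
ft_force: [-0.3, -0.1, -1.6]
finger_gap: 0.0543
grip_force: 63.6
clock: 23.0
tool_pos: [0.4899, -0.0575, 0.3108]
ee_rot: [3.141, 0.0, 1.586]
ft_force: [-0.4, -0.6, -1.6]
finger_gap: 0.0541
grip_force: 63.6
[[325.2, 0.0, 280.7], [0.0, 325.2, 214.7], [0.0, 0.0, 1.0]] cam [0.488 0.027 0.28 ] axis [ 0.006 -0.327 -0.945]
grasp [ 0.4899 -0.0575  0.1561] closing yaw 0.9 tilt [ 0. -0. -1.] q6 1.44 t 23.05 gap 0.0545
tool shift mm [157.   34.4  86.1] turn about tool z rad 0.015 (deg world -0.9 )
grasp [ 0.4899 -0.0575  0.1561] closing yaw 0.9 tilt [ 0. -0. -1.] q6 1.44 t 23.05 gap 0.0545
tool shift mm [ -0.5  -0.6 126.6] turn about tool z rad 0.001 (deg world -0.1 )
[336. 292.] [ 547.5 -156.6] [117.4   7.1] -89.4
[257. 287.] [ 467.2 -152.1] [128.9  16.2] -89.4
[243. 301.] [ 451.5 -173.2] [171.1  20.6] -83.7
[322. 285.] [ 532.5 -150.9] [130.4  15. ] -89.7
[291. 285.] [ 500.  -171.5] [170.7  45.8] -88.8
[281. 193.] [489.7 -49.6] [80.4 63.7] 0.9
[  7. 166.] [169.  -21.7] [259.1  29.9] -89.9
```

The plate centre is confirmed at (489.7,-57.8) and 0.9°. I'll lower the sink.

```bash
python3 -m pendant '-.0005 -.0004 .03 0 0 0 .04; 0 0 .03 0 0 0 .04; 0 0 .03 0 0 0 .04; 0 0 .02 0 0 0 .04; 0 0 .01 0 0 0 .04; 0 0 .002 0 0 0 .04; 0 0 0 0 0 0 .04; 0 0 0 0 0 0 .04'; python3 -c "
from h import *
plan(.4897,-.0578,.0285,.9)"
```

```text
clock: 23.85
tool_pos: [0.4901, -0.058, 0.1897]
ee_rot: [3.14, 0.0, 1.586]
ft_force: [-0.3, 0.2, -0.8]
finger_gap: 0.0543
grip_force: 63.6
grasp [ 0.4903 -0.0581  0.035 ] closing yaw 0.9 tilt [ 0.002 -0.    -1.   ] q6 1.44 t 23.85 gap 0.0543
tool shift mm [ 0.3 -0.6  6.5] turn about tool z rad -0.001 (deg world 0.0 )
```

```bash
python3 -m pendant '0 0 .003 0 0 0 .04; 0 0 .002 0 0 0 .04; 0 0 .001 0 0 0 .04; 0 0 0.0005 0 0 0 .04; 0 0 0 0 0 0 .04; 0 0 0 0 0 0 .04; 0 0 0 0 0 0 .04; 0 0 0 0 0 0 .04'
```

```text
clock: 24.65
tool_pos: [0.4896, -0.058, 0.1831]
ee_rot: [3.141, 0.0, 1.586]
ft_force: [-6.4, 0.1, 19.2]
finger_gap: 0.0546
grip_force: 65.7
```

Contact at the expected height, so the sink is seated. I'll release, rise and check.

```bash
python3 -m pendant '0 0 0 0 0 0 .058; 0 0 0 0 0 0 .062; 0 0 0 0 0 0 .066; 0 0 0 0 0 0 .068; 0 0 0 0 0 0 .068; 0 0 -.01 0 0 0 .068; 0 0 -.03 0 0 0 .068; 0 0 -.04 0 0 0 .068'; python3 -m pendant '0 0 -.04 0 0 0 .084; 0 0 -.02 0 0 0 .084; 0 0 0 0 0 0 .084; 0 0 0 0 0 0 .084; 0 0 0 0 0 0 .084; 0 0 0 0 0 0 .084; 0 0 0 0 0 0 .084; 0 0 0 0 0 0 .084'; python3 snap.py w12; python3 -c "
from h import *
c=np.load('pics/w12.npz');b=c['img'].astype(int)
R=(slice(120,290),slice(200,360))
for lo,hi,z in((0,66,.024),(0,130,.004)):
  d=np.zeros((420,560),np.uint8); d[R]=((b.max(2)<=hi)&(abs(b[...,2]-b[...,0])<18))[R]*255
  d=cv2.morphologyEx(d,cv2.MORPH_CLOSE,np.ones((9,9)));print(hi);rects(c,d,z,True,300)
"
```

```text
clock: 25.45
tool_pos: [0.4887, -0.0579, 0.2626]
ee_rot: [-3.139, -0.0, 1.586]
ft_force: [0.1, 0.2, -0.1]
finger_gap: 0.0684
grip_force: 0.0
clock: 26.25
tool_pos: [0.4894, -0.058, 0.3218]
ee_rot: [-3.141, -0.0, 1.586]
ft_force: [-0.1, -0.0, -0.7]
finger_gap: 0.084
grip_force: 0.0
[[325.2, 0.0, 280.7], [0.0, 325.2, 214.7], [0.0, 0.0, 1.0]] cam [0.487 0.027 0.291] axis [ 0.005 -0.327 -0.945]
grasp [ 0.4894 -0.058   0.1672] closing yaw 0.9 tilt [-0.001  0.    -1.   ] q6 1.44 t 26.3 gap 0.0838
tool shift mm [157.4  35.   97.2] turn about tool z rad 0.015 (deg world -0.9 )
66
[285. 204.] [488.9 -57.5] [66.3 59.1] 0.9
130
[282. 197.] [489.9 -58.1] [82.9 81.6] -88.7
```

```bash
python3 -m pendant '.0392 .0093 0 0 0 0 .0854; .0392 .0093 0 0 0 0 .0854; .0392 .0093 0 0 0 0 .0854; .0392 .0093 0 0 0 0 .0854; 0 0 0 0 0 .133 .0854; 0 0 0 0 0 0 .0854; 0 0 0 0 0 0 .0854; 0 0 0 0 0 0 .0854'; python3 snap.py w13; python3 -c "
from h import *
c=np.load('pics/w13.npz');I=c['img'];print(I[60:320:12,282].tolist()); 
plan(.5242,.0993,.03,-6.7)
g=cv2.GaussianBlur(I,(3,3),0).astype(int)
for p in cast(c,[(282,170),(282,260)],.033,True): print(p.round(3))
e=cv2.Canny(I,25,60)
for z in(.033,):
  L=cv2.HoughLinesP(e[100:310,180:390],1,np.pi/360,25,minLineLength=30,maxLineGap=6)
  for x1,y1,x2,y2 in L[:,0]:
    P=cast(c,[(x1+180,y1+100),(x2+180,y2+100)],z,True)*1000;d=P[1]-P[0]
    print((x1+180,y1+100,x2+180,y2+100),P[:,:2].round(0).tolist(),round(np.degrees(np.arctan2(d[1],d[0]))%180,1),round(np.hypot(*d[:2])))
"
```

```text
clock: 27.1
tool_pos: [0.5243, 0.0986, 0.3222]
ee_rot: [-3.142, 0.0, 1.455]
ft_force: [-0.5, 0.4, 0.5]
finger_gap: 0.0856
grip_force: 0.0
[[325.2, 0.0, 280.7], [0.0, 325.2, 214.7], [0.0, 0.0, 1.0]] cam [0.533 0.183 0.292] axis [-0.037 -0.325 -0.945]
grasp [0.5243 0.0986 0.1676] closing yaw -6.7 tilt [ 0. -0. -1.] q6 1.87 t 27.15 gap 0.0852
tool shift mm [ 1.1 -2.5 97.6] turn about tool z rad -0.117 (deg world 6.7 )
[[168, 174, 173], [161, 164, 163], [149, 155, 154], [147, 151, 150], [164, 168, 168], [160, 163, 163], [142, 146, 147], [154, 157, 158], [207, 208, 206], [207, 207, 205], [203, 203, 204], [210, 213, 211], [178, 188, 207], [213, 216, 214], [208, 210, 208], [207, 208, 206], [167, 169, 166], [172, 177, 176], [178, 183, 183], [186, 191, 190], [185, 188, 188], [116, 110, 107]]
grasp [0.5243 0.0986 0.1676] closing yaw -6.7 tilt [ 0. -0. -1.] q6 1.87 t 27.15 gap 0.0852
tool shift mm [  0.7  -0.2 137.6] turn about tool z rad 0.0 (deg world -0.0 )
[0.529 0.132 0.033]
[0.519 0.051 0.033]
(np.int32(246), np.int32(147), np.int32(250), np.int32(246)) [[502.0, 154.0], [493.0, 68.0]] 83.
[... 917 characters left out ...]
int32(313), np.int32(176), np.int32(313), np.int32(144)) [[553.0, 124.0], [556.0, 150.0]] 84.6 26
(np.int32(316), np.int32(263), np.int32(316), np.int32(220)) [[549.0, 44.0], [552.0, 86.0]] 85.7 41
(np.int32(320), np.int32(178), np.int32(351), np.int32(158)) [[559.0, 122.0], [586.0, 136.0]] 27.6 30
(np.int32(388), np.int32(217), np.int32(389), np.int32(260)) [[616.0, 81.0], [618.0, 38.0]] 92.0 43
(np.int32(260), np.int32(164), np.int32(261), np.int32(198)) [[512.0, 139.0], [509.0, 110.0]] 84.1 29
(np.int32(244), np.int32(224), np.int32(246), np.int32(268)) [[491.0, 89.0], [486.0, 47.0]] 83.3 43
(np.int32(190), np.int32(279), np.int32(194), np.int32(309)) [[431.0, 40.0], [426.0, 5.0]] 82.4 35
```

The box edges agree: centre about (523.7,99.5), and 62 mm apart at 83.8°. I'll descend with open fingers.

```bash
python3 -m pendant '.001 0 .03 0 0 -.006 .0854; 0 0 .03 0 0 0 .0854; 0 0 .03 0 0 0 .0854; 0 0 .025 0 0 0 .0854; 0 0 .015 0 0 0 .0854; 0 0 .005 0 0 0 .0854; 0 0 0 0 0 0 .0854; 0 0 0 0 0 0 .0854'; python3 -c "
from h import *
plan(.5238,.0995,.026,-6.3)"
```

```text
clock: 27.95
tool_pos: [0.5249, 0.1002, 0.1881]
ee_rot: [3.14, -0.0, 1.459]
ft_force: [0.6, -0.6, 0.2]
finger_gap: 0.0854
grip_force: 0.0
grasp [0.5251 0.1003 0.0334] closing yaw -6.4 tilt [ 0.001  0.    -1.   ] q6 1.87 t 27.95 gap 0.0854
tool shift mm [-0.9 -1.2  7.4] turn about tool z rad -0.002 (deg world 0.1 )
```

```bash
python3 -m pendant '-.001 -.0005 .004 0 0 0 .0854; 0 0 .002 0 0 0 .0854; 0 0 0 0 0 0 .0854; 0 0 0 0 0 0 .05; 0 0 0 0 0 0 .05; 0 0 0 0 0 0 .05; 0 0 0 0 0 0 .05; 0 0 0 0 0 0 .05'; python3 -m pendant '0 0 0 0 0 0 .05; 0 0 0 0 0 0 .05; 0 0 -.001 0 0 0 .05; 0 0 -.004 0 0 0 .05; 0 0 -.01 0 0 0 .05; 0 0 -.02 0 0 0 .05; 0 0 -.03 0 0 0 .05; 0 0 -.035 0 0 0 .05';  python3 snap.py w14; python3 -c "
from h import *
plan(.5697,-.3729,.15,10)"
```

```text
clock: 28.75
tool_pos: [0.524, 0.0995, 0.1817]
ee_rot: [3.141, -0.0, 1.459]
ft_force: [-1.0, -0.4, 6.8]
finger_gap: 0.0609
grip_force: 66.0
clock: 29.55
tool_pos: [0.5234, 0.0993, 0.2824]
ee_rot: [-3.14, 0.0, 1.459]
ft_force: [1.0, -0.1, -0.3]
finger_gap: 0.0608
grip_force: 65.3
[[325.2, 0.0, 280.7], [0.0, 325.2, 214.7], [0.0, 0.0, 1.0]] cam [0.532 0.183 0.252] axis [-0.037 -0.325 -0.945]
grasp [0.5259 0.0998 0.1337] closing yaw -6.4 tilt [ 0.006  0.001 -1.   ] q6 1.87 t 29.6 gap 0.0611
tool shift mm [-0.4 -4.3 63.7] turn about tool z rad -0.112 (deg world 6.4 )
grasp [0.5259 0.0998 0.1337] closing yaw -6.4 tilt [ 0.006  0.001 -1.   ] q6 1.87 t 29.6 gap 0.0611
tool shift mm [-464.8   96.5  -16.5] turn about tool z rad -0.287 (deg world 16.4 )
```

The box is held (gap 61 mm) and lifted. I'll carry it over to its plate, staying clear of the instrument.

```bash
python3 -m pendant '-.03 0 0 0 0 0 .05; -.045 0 0 0 0 0 .05; -.045 0 0 0 0 0 .05; -.045 0 0 0 0 0 .05; -.045 0 0 0 0 0 .05; -.045 0 0 0 0 0 .05; -.045 0 0 0 0 0 .05; -.045 0 0 0 0 0 .05'; python3 -m pendant '-.03 .024 0 0 0 0 .05; -.03 .024 0 0 0 0 .05; -.03 .024 0 0 0 0 .05; -.03 .024 0 0 0 0 .05; 0 0 0 0 0 -.143 .05; 0 0 0 0 0 -.143 .05; 0 0 0 0 0 0 .05; 0 0 0 0 0 0 .05'; python3 -m pendant '0 0 0 0 0 0 .05; 0 0 0 0 0 0 .05; 0 0 0 0 0 0 .05; 0 0 0 0 0 0 .05; 0 0 0 0 0 0 .05; 0 0 0 0 0 0 .05; 0 0 0 0 0 0 .05; 0 0 0 0 0 0 .05';python3 snap.py w15; python3 -c "
from h import *
plan(.5697,-.3729,.0325,10)
c=np.load('pics/w15.npz');b=c['img'].astype(int)
g=((b.max(2)<135)&(b.max(2)>60)&(abs(b[...,2]-b[...,0])<14)&(b[...,0]>=b[...,2])).astype(np.uint8)*255
g=cv2.morphologyEx(g,cv2.MORPH_OPEN,np.ones((3,3))); rects(c,g,.004,True,400)
from cell import viewer
t=viewer.read_camera('scene'); np.savez('pics/s15.npz',**{k:np.array(v) for k,v in t.items()})
"
```

```text
clock: 30.4
tool_pos: [0.4848, -0.2453, 0.282]
ee_rot: [3.141, 0.0, 1.459]
ft_force: [0.4, 0.3, -1.1]
finger_gap: 0.0608
grip_force: 65.3
clock: 31.2
tool_pos: [0.5673, -0.3733, 0.2816]
ee_rot: [3.141, 0.0, 1.74]
ft_force: [-0.7, -0.8, -1.5]
finger_gap: 0.061
grip_force: 65.6
clock: 32.0
tool_pos: [0.5673, -0.3734, 0.2812]
ee_rot: [-3.142, -0.0, 1.745]
ft_force: [1.1, 0.3, -1.2]
finger_gap: 0.0612
grip_force: 65.6
[[325.2, 0.0, 280.7], [0.0, 325.2, 214.7], [0.0, 0.0, 1.0]] cam [ 0.552 -0.29   0.251] axis [ 0.057 -0.322 -0.945]
grasp [ 0.5673 -0.3734  0.1265] closing yaw 10.0 tilt [-0. -0. -1.] q6 0.81 t 32.05 gap 0.061
tool shift mm [474.1  37.3  56.5] turn about tool z rad 0.174 (deg world -10.0 )
grasp [ 0.5673 -0.3734  0.1265] closing yaw 10.0 tilt [-0. -0. -1.] q6 0.81 t 32.05 gap 0.061
tool shift mm [ 0.1  2.5 94. ] turn about tool z rad -0.001 (deg world 0.0 )
[ 40. 343.] [ 285.3 -606.9] [151.4  32.6] 3.9
[268. 340.] [ 590.4 -492.1] [139.9 134.3] -80.1
[543. 234.] [ 853.7 -347.5] [87.6 20.1] -15.7
[274. 173.] [ 556.6 -339.2] [108.7  51. ] 9.9
[536.  86.] [ 777.3 -189.6] [162.1  78.1] -79.5
[206.  30.] [ 486.6 -235.1] [55.6 45.6] 6.8
```

```bash
python3 -c "
from h import *
c=np.load('pics/w15.npz');b=c['img'].astype(int)
g=((b.max(2)<135)&(b.max(2)>60)&(abs(b[...,2]-b[...,0])<14)&(b[...,0]>=b[...,2]))
lab=cv2.connectedComponents(cv2.morphologyEx(g.astype(np.uint8),cv2.MORPH_OPEN,np.ones((3,3))))[1]
L=lab[173,274] or lab[165,280]
for r in range(144,205,5):
  x=np.where(lab[r]==L)[0]
  if len(x): 
    P=cast(c,[(x.min(),r),(x.max(),r)],.004,True)*1000; print(r,x.min(),x.max(),len(x),P[:,:2].round(1).tolist())
for col in range(245,320,12):
  y=np.where(lab[:,col]==L)[0]
  if len(y): print(col,y.min(),y.max(),(cast(c,[(col,y.min())],.004,True)*1000).round(1)[0,:2])
# box held: bright
"
```

```text
144 226 345 120 [[515.8, -325.1], [605.5, -309.1]]
149 226 345 120 [[516.4, -328.9], [606.4, -312.9]]
154 226 345 119 [[516.9, -332.8], [607.2, -316.7]]
159 227 345 119 [[518.2, -336.5], [608.1, -320.5]]
164 227 344 118 [[518.8, -340.5], [608.1, -324.6]]
169 228 342 115 [[520.1, -344.3], [607.4, -328.7]]
174 228 342 115 [[520.6, -348.2], [608.3, -332.6]]
179 229 342 114 [[521.9, -352.0], [609.2, -336.6]]
184 217 343 120 [[512.9, -357.6], [610.9, -340.4]]
189 215 344 129 [[511.8, -361.9], [612.6, -344.2]]
194 211 343 129 [[509.1, -366.6], [612.7, -348.4]]
199 208 342 54 [[507.1, -371.1], [612.9, -352.6]]
245 138 198 [ 529.6 -318.2]
257 138 198 [ 538.6 -316.8]
269 138 198 [ 547.6 -315.3]
281 138 198 [ 556.5 -313.7]
293 138 198 [ 565.4 -312.1]
305 138 201 [ 574.4 -310.5]
317 139 198 [ 583.5 -309.5]
```

The plate works out to (570.4,-374.0) at 10°. I'll lower the box.

```bash
python3 -m pendant '-.001 .0028 .02 0 0 0 .05; 0 0 .025 0 0 0 .05; 0 0 .02 0 0 0 .05; 0 0 .015 0 0 0 .05; 0 0 .006 0 0 0 .05; 0 0 .002 0 0 0 .05; 0 0 0 0 0 0 .05; 0 0 0 0 0 0 .05'; python3 -c "
from h import *
plan(.5704,-.374,.0307,10)"
```

```text
clock: 32.9
tool_pos: [0.5705, -0.3741, 0.1942]
ee_rot: [3.141, 0.001, 1.745]
ft_force: [-0.6, -0.0, -0.8]
finger_gap: 0.061
grip_force: 65.7
grasp [ 0.5707 -0.3742  0.0395] closing yaw 10.0 tilt [ 0.001 -0.001 -1.   ] q6 0.82 t 32.9 gap 0.061
tool shift mm [ 0.3 -0.3  8.8] turn about tool z rad -0.001 (deg world 0.0 )
```

```bash
python3 -m pendant '0 0 .004 0 0 0 .05; 0 0 .003 0 0 0 .05; 0 0 .0015 0 0 0 .05; 0 0 0 0 0 0 .05; 0 0 0 0 0 0 .05; 0 0 0 0 0 0 .05; 0 0 0 0 0 0 .05; 0 0 0 0 0 0 .05'
```

```text
clock: 33.7
tool_pos: [0.5702, -0.3739, 0.1857]
ee_rot: [3.141, 0.001, 1.745]
ft_force: [-4.8, 4.1, 13.7]
finger_gap: 0.0612
grip_force: 67.4
```

Seated. I'll release, rise and check all four numerically.

```bash
python3 -m pendant '0 0 0 0 0 0 .064; 0 0 0 0 0 0 .068; 0 0 0 0 0 0 .074; 0 0 0 0 0 0 .082; 0 0 0 0 0 0 .085; 0 0 0 0 0 0 .085; 0 0 -.02 0 0 0 .085; 0 0 -.04 0 0 0 .085'; python3 -m pendant '0 0 -.04 0 0 0 .085; 0 0 -.04 0 0 0 .085; 0 0 0 0 0 0 .085; 0 0 0 0 0 0 .085; 0 0 0 0 0 0 .085; 0 0 0 0 0 0 .085; 0 0 0 0 0 0 .085; 0 0 0 0 0 0 .085'; python3 snap.py w16; python3 -c "
from h import *
c=np.load('pics/w16.npz');I=c['img'];print('cam')
g=cv2.GaussianBlur(I,(3,3),0)
b=I.astype(int); R=(slice(100,330),slice(190,370))
L=cv2.HoughLinesP(cv2.Canny(I,25,60)[R],1,np.pi/360,25,minLineLength=35,maxLineGap=6)
for x1,y1,x2,y2 in L[:,0]:
    px=[(x1+190,y1+100),(x2+190,y2+100)]; M=Rr=None
    o=[]
    for z in(.004,.037):
        P=cast(c,px,z,True)[:,:2]*1000-[570.4,-374.0]; a=np.radians(10)
        o.append((P@np.array([[np.cos(a),-np.sin(a)],[np.sin(a),np.cos(a)]])).round(0).tolist())
    print(np.array(px).tolist(),'plate-frame z4',o[0],'z37',o[1])
"
```

```text
clock: 34.5
tool_pos: [0.5693, -0.3733, 0.2424]
ee_rot: [-3.138, -0.004, 1.745]
ft_force: [-0.2, -1.1, -0.4]
finger_gap: 0.0851
grip_force: 0.0
clock: 35.3
tool_pos: [0.5702, -0.3739, 0.3241]
ee_rot: [-3.141, -0.001, 1.745]
ft_force: [0.6, 0.4, -0.0]
finger_gap: 0.0851
grip_force: 0.0
[[325.2, 0.0, 280.7], [0.0, 325.2, 214.7], [0.0, 0.0, 1.0]] cam [ 0.555 -0.29   0.294] axis [ 0.056 -0.322 -0.945]
grasp [ 0.5701 -0.3738  0.1696] closing yaw 10.0 tilt [-0.001  0.    -1.   ] q6 0.82 t 35.35 gap 0.0849
tool shift mm [474.9  34.7  99.8] turn about tool z rad 0.174 (deg world -10.0 )
cam
[[212, 284], [362, 305]] plate-frame z4 [[-73.0, -92.0], [88.0, -120.0]] z37 [[-65.0, -72.0], [78.0, -97.0]]
[[262, 151], [319, 151]] plate-frame z4 [[-18.0, 45.0], [33.0, 45.0]] z37 [[-16.0, 50.0], [30.0, 50.0]]
[[247, 264], [325, 264]] plate-frame z4 [[-35.0, -68.0], [44.0, -68.0]] z37 [[-31.0, -50.0], [39.0, -50.0]]
[[239, 261], [327, 261]] plate-frame z4 [[-43.0, -64.0], [46.0, -64.0]] z37 [[-38.0, -47.0], [40.0, -47.0]]
[[247, 147], [315, 147]] plate-frame z4 [[-31.0, 49.0], [30.0, 49.0]] z37 [[-28.0
[... 692 characters left out ...]
[[-34.0, 61.0], [-33.0, 25.0]] z37 [[-30.0, 63.0], [-30.0, 32.0]]
[[262, 228], [291, 188]] plate-frame z4 [[-19.0, -29.0], [9.0, 11.0]] z37 [[-17.0, -16.0], [7.0, 19.0]]
[[255, 202], [272, 245]] plate-frame z4 [[-25.0, -3.0], [-9.0, -46.0]] z37 [[-22.0, 7.0], [-8.0, -31.0]]
[[257, 208], [271, 246]] plate-frame z4 [[-23.0, -8.0], [-10.0, -48.0]] z37 [[-21.0, 2.0], [-9.0, -32.0]]
[[209, 329], [212, 287]] plate-frame z4 [[-83.0, -154.0], [-74.0, -96.0]] z37 [[-74.0, -127.0], [-65.0, -75.0]]
[[262, 292], [308, 299]] plate-frame z4 [[-21.0, -101.0], [28.0, -110.0]] z37 [[-18.0, -80.0], [25.0, -88.0]]
[[291, 156], [293, 195]] plate-frame z4 [[8.0, 41.0], [10.0, 4.0]] z37 [[7.0, 46.0], [9.0, 13.0]]
```

The box is centred on its plate: ±50 mm lengthwise, -30/+31 mm across, 0°. All four parts are placed and the gripper is clear.

```bash
python3 -c "
from cell import env; print(env.sign_off())"
```

```text
the job is handed in; nothing more can be done
None
```

I took the pile apart and put the coil, cream case, heat sink and parts box each flat and square inside the stops of its own plate, then handed the job in at about 35 s; the arm was never sent near the glue tube, marker or look-alikes, though I took no final picture of them.

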